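Draw a fresh moisture cartridge from the spring holder

ROBOT

A 6-joint arm with a two-finger parallel gripper is mounted at the origin on the work surface. World frame = base frame: x ahead of the robot, y to its left, z up, the work surface at z = 0. Lengths are in m, angles in degrees, forces in N, time in s.
With the tool pointing down it reaches from about 0.25 to 0.85 m from the base axis. Payload 12.5 kg.
Tool frame: the origin (TCP) lies midway between the tips of the shut fingers; the grasp point (between the pads) lies grip_point_offset behind it (grip_point_offset is the distance from the TCP to the grasp point, in m); z points along the fingers, y is the direction in which the jaws open and shut (so a half turn about z gives the same grasp; the last joint's range is limited). The gripper opens to 93 mm and grips with 3 to 60 N. Pads are 15 mm wide; open, the fingers measure 128 mm over their backs; the gripper's body (75 mm by 188 mm) begins 65 mm behind the grasp point.
Start: joints at [70.669, 20.094, 94.641, -0, 65.266, -4.847], TCP at [0.138, 0.533, 0.191] pointing down, gripper open.
Joint ranges: [-157.81, 157.81], [-45, 120.19], [0.68, 151.7], [-89.99, 269.99], [4.06, 180], [-164.3, 164.3]. Speed limits (degrees/s): [127.2, 127.2, 159.86, 180, 180, 180].

INTERFACE

Orientations are given as a 3x3 rotation matrix whose columns are the frame's x, y, z axes.
In Python, from rig import sense, get_image, camera_params, job_done, grip_point_offset gives the robot as it stands.
- The arm moves only by the shell command python3 -m crank 'ROWS' [FORCE]. ROWS is JSON, a list of rows, each an object with "offset": the shift along the tool's x, y, z in m, a list of three; "yaw": the turn about the tool's z in degrees; "claw": the opening, from 0 (shut) to 1 (fully open). In form: [{"offset": [x, y, z], "yaw": yaw, "claw": claw}, ...]. A call has 1 to 8 rows; each row is the pose to reach, as a shift and turn from the pose commanded when the call began, along the tool's axes at that moment; what a row does not reach only later rows make up. A row lasts 1/10 s, in which the tool goes at most 50 mm and 8.59 degrees, less where a joint would pass 70% of its speed; a pose out of reach is approached as far as the arm can. A call with a gripper value outside its range is refused whole. The fingers move at their own pace and stop on an object; FORCE is the grip in N (left out, the last holds). Time passes only in rows, so rows that repeat a pose let the fingers close. It gives the time, the measured TCP pose, the force and the opening at its end, in the units of the state.
- sense(): the state, without advancing time (a new reading comes with each control period).
- get_image(name): name is "scene" or "top" or "wrist"; returns the picture (400x640x3 uint8, red, green, blue); there is no depth.
- camera_params(name): a dict with "fx", "fy", "cx", "cy" (pixels), "origin" and "rotation" of the camera in the world; the wrist camera has in their place "hand_eye" (4x4, takes a point from camera to tool coordinates, whose origin is the TCP and whose axes are the flange's). Camera axes: x right, y down, z forward; pixel columns grow to the right and rows downward; lengths in m; the calibration is good to about 2 mm. A picture is of the moment at which its call begins: read the wrist's pose just before it. camera_params takes no time and is no camera call.
- job_done(): hands the job in, once; it reports no verdict.
The state is a dict: "t": time; "q": joint angles; "joint_vel": joint speeds; "joint_torque": joint torques, N m; "eef_pos": TCP position; "tcp_rot": TCP orientation; "contact_force": force on the tool from outside, world axes, zero at the start; "torque": the same for the moment, N m; "finger_gap": finger opening in m.
Only numpy, scipy, OpenCV 4.12 (cv2) and the standard library are available. Lean on these libraries where they do the work, as an engineer would, in place of code of your own. Each camera call takes 0.05 s, during which the arm holds its last target.

TASK

Take the top moisture cartridge out of the spring-loaded holder: take it by its ridge, press it down against the spring and feel for the height at which it slides out through the slot in the front gate, without forcing it, so that the next cartridge rises into its place. Then lay it flat, ridge up, in the shallow drip tray (set it down, do not drop it), let go, and leave the bulbs, the headlamp shell and the bottle opener where they are.

Things in the scene. Friction and masses are not known exactly. Their poses are not given: they have to be found in the camera images.
- holder: Spring-loaded holder: grey upright case fixed to the shelf, foot 98 x 140 mm, 116 mm high. Origin: centre of its underside. Its x runs from the front to the closed back, z up; cartridges leave by the front, along its -x. Inside (74 x 104 mm) three cartridges lie on a spring platform that gives 24 mm; pressing takes about 3 to 8 N.
- holder_lips (a point): Point on the holder's middle line at the height of its lips' undersides (111 mm above the shelf), centred over the stack; axes as the holder. A 5 mm thick lip along either side covers the outer 8 mm of the top cartridge (84 mm clear between), and the spring holds the stack up against the lips: it cannot be lifted out.
- holder_mouth (a point): Middle of the front, on the gate's inner face, at lip height. Steel gate plate 8 mm thick: sill below, 25 mm high slot, above it an ear at either side (68 mm open between them for the fingers). At rest the ears block the top cartridge, 2 mm ahead of its front face; pressed too far, the sill does. The gate's height is set differently each time and is not reported.
- holder_exit (a point): Where the cartridge's centre is clear of the gate, 95 mm ahead of the stack's middle, at lip height. To pass the slot the cartridge must be held pressed down 5 to 19 mm (unknown; play 1.5 mm either way). Feel for it: pull lightly; if it stops within some 4 mm, go back, press 2 mm further and try again. The cartridge below drags on it with some 2 to 8 N.
- lift (a joint): Height of the spring platform (m): 0 with three cartridges held up against the lips, negative as the stack is pressed down, 0.022 when two cartridges are left and have risen.
- cart1: Top cartridge: white plastic block 70 (its x) x 100 (y) x 22 mm high, 60 to 130 g. On its middle an upright ridge, 50 mm long along x, 12 mm wide, 15 mm high: the grip, taken across y; finger tips may rest on the block beside it. A 17 mm wide groove along x underneath takes the next one's ridge. Origin: centre of the underside, 89 mm above the shelf at the start; axes then as the holder's.
- cart2: Second cartridge, the same, 22 mm below the first; when the first is out it rises to where the first was (underside 89 mm above the shelf). It stays in the holder.
- tray: Shallow grey drip tray, open at the top, loose on the shelf, 400 g: outside 104 mm (its x) by 134 mm (its y), 14 mm high, walls 5 mm, floor 5 mm thick; inside 94 x 124 mm. Origin: centre of its underside, z up. The cartridge lies in it with its long side along the tray's long side.
- bulb_a: Bayonet bulb standing dome down, 60 mm across, 94 mm high. Leave alone. Origin: centre of its underside.
- bulb_b: A second, the same. Leave alone.
- shell: Empty headlamp shell, a blue cup 66 mm across and 40 mm high. Leave alone. Origin: centre of its underside.
- opener: Flat steel bottle opener, 125 x 36 x 5 mm, lying along its x. Leave alone. Origin: on its underside, 63 mm from the handle's end.

How it is judged (in metres and radians):
On the way, in this order (a step that is already met when the one before it is completed fails the run):
1. the top cartridge is pressed down at least 3 mm in the holder (z of cart1 in the frame of holder below 0.086 m and x of cart1 in the frame of holder above -0.02 m), for 0.05 s.
2. it is drawn out clear of the gate and the next cartridge has risen into its place (x of cart1 in the frame of holder below -0.07 m and value of joint lift above 0.018 m and z of cart2 in the frame of holder above 0.085 m), for 0.1 s.
At the end, for the whole second after the job is handed in: The top cartridge lies flat and at rest on the tray's floor, ridge up (centre within 22 mm of the tray's, underside within 4 mm of the floor, tilt under 0.08 rad); the next cartridge has risen under the holder's lips (within 4 mm of its height, 10 mm sideways); nothing is held (horizontal distance between cart1 and tray below 0.022 m and z of cart1 in the frame of tray below 0.009 m and angle between cart1's own z axis and vertical below 0.08 rad and linear speed of cart1 below 0.02 m/s and value of joint lift above 0.018 m and z of cart2 in the frame of holder above 0.085 m and horizontal distance between cart2 and holder below 0.01 m); the robot touches nothing.
It fails at once if the cartridge is forced against the holder with more than 60 N (contact force between cart1 and holder above 60 N).
It fails at once if the cartridge is let go more than 30 mm above the tray's floor (horizontal distance between cart1 and tray below 0.08 m and z of cart1 in the frame of tray above 0.035 m and contact force between cart1 and anything else below 0.05 N).
It fails at once if a bulb, the headlamp shell or the bottle opener is moved more than 20 mm (distance of any of bulb_a, bulb_b, shell, opener from where it was at the start of the episode above 0.02 m).
It also fails if it takes over 61 s, if anything falls off the work surface, if the arm or the gripper's body presses on something with over 40 N, if the wrist force passes 120 N, or if a joint passes its speed limit or range.

## Working session

There is one attempt and no reset: what is moved stays moved. The work goes in short steps, Python scripts to look and compute and a shell command to move; the robot and the scene stay as the last step left them, time stands still between calls to the robot, and variables do not carry over. Pictures are saved under pics/ and viewed, and the job is handed in when it is done.

```bash
mkdir -p pics; ls
python3 - <<'E'
from rig import *
import cv2
s=sense()
for k in s: print(k,s[k])
print(grip_point_offset)
for n in ("scene","top","wrist"):
    print(n,camera_params(n))
    cv2.imwrite(f"pics/{n}0.png",get_image(n)[:,:,::-1])
E
```

```text
pics
t 0.0
q [ 7.06695371e+01  2.01271154e+01  9.46797208e+01  3.80004832e-05
  6.52658580e+01 -4.84620891e+00]
joint_vel [-0.03747592 -0.01959174  0.15250319  0.01655243 -0.06232961 -0.09452328]
joint_torque [ 1.01256337e-04 -4.97327721e+01 -2.85259062e+01  6.98196050e-02
  2.57049239e-02 -9.12382029e-05]
eef_pos [0.13739276 0.53214154 0.19015653]
tcp_rot [[-9.68216321e-01  2.50113932e-01 -4.20545851e-04]
 [ 2.50114262e-01  9.68215587e-01 -1.19702690e-03]
 [ 1.07785944e-04 -1.26416550e-03 -9.99999195e-01]]
contact_force [ 0.79355939  0.18569149 -0.11839908]
torque [ 0.01477983 -0.01178474  0.02556158]
finger_gap 0.09292312542473556
0.0188
scene {'fx': 371.64481338420643, 'fy': 371.64481338420643, 'cx': 317.46372937544993, 'cy': 204.4518896068478, 'origin': array([0.96668652, 0.32537326, 0.83294457]), 'rotation': array([[-0.64248795,  0.62217952, -0.44732748],
       [ 0.76626957,  0.5168102 , -0.38175667],
       [-0.00633778, -0.5880475 , -0.80880157]])}
top {'fx': 480.1575423877868, 'fy': 480.1575423877868, 'cx': 324.3472715719751, 'cy': 205.26510925167983, 'origin': array([ 0.33330525, -0.01294125,  1.21290947]), 'rotation': array([[-1.88121297e-02, -9.82079398e-01,  1.87526426e-01],
       [-9.99818598e-01,  1.90370739e-02, -6.01510107e-04],
       [-2.97922375e-03, -1.87503724e-01, -9.82259374e-01]])}
wrist {'fx': 333.9058784362963, 'fy': 333.9058784362963, 'cx': 315.53931088942113, 'cy': 199.08196521929926, 'hand_eye': array([[ 1.60456286e-03, -9.63376694e-01, -2.68146919e-01,
         7.35426012e-02],
       [ 9.99998610e-01,  1.66756466e-03, -7.20612939e-06,
         9.46911236e-04],
       [ 4.54094542e-04, -2.68146534e-01,  9.63378031e-01,
        -1.93380395e-01],
       [ 0.00000000e+00,  0.00000000e+00,  0.00000000e+00,
         1.00000000e+00]])}
```

View pics/scene0.png

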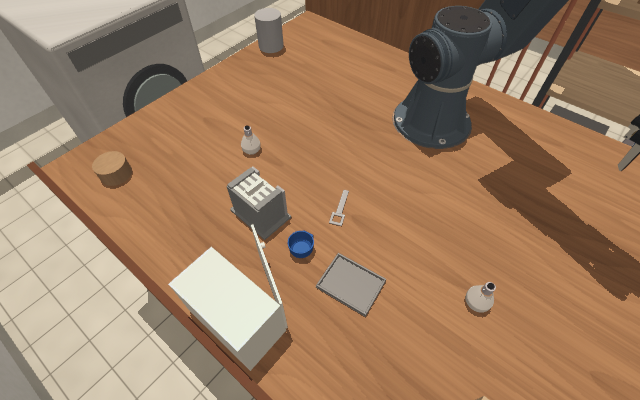

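View pics/top0.png

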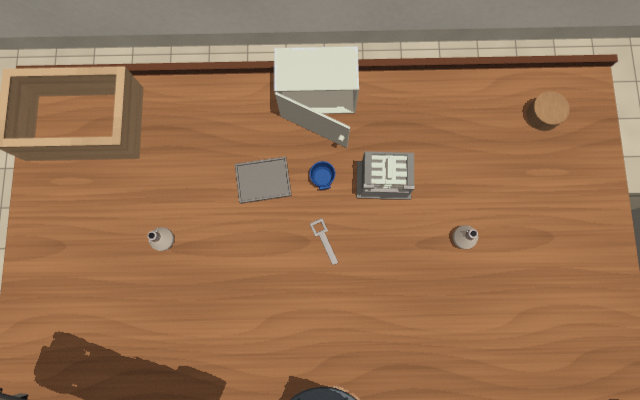

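View pics/wrist0.png

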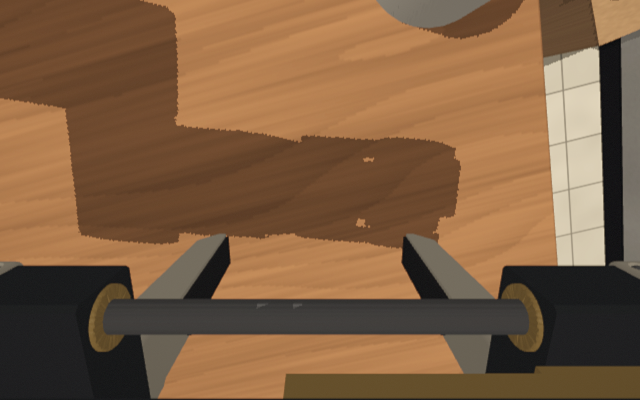

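Run:
```python
import cv2
a=cv2.imread("pics/top0.png");b=cv2.imread("pics/scene0.png")
cv2.imwrite("pics/topz.png",cv2.resize(a[135:220,225:425],None,fx=4,fy=4,interpolation=cv2.INTER_CUBIC))
cv2.imwrite("pics/scenez.png",cv2.resize(b[155:325,215:395],None,fx=3.5,fy=3.5,interpolation=cv2.INTER_CUBIC))
```

```text
(no output)
```

View pics/topz.png

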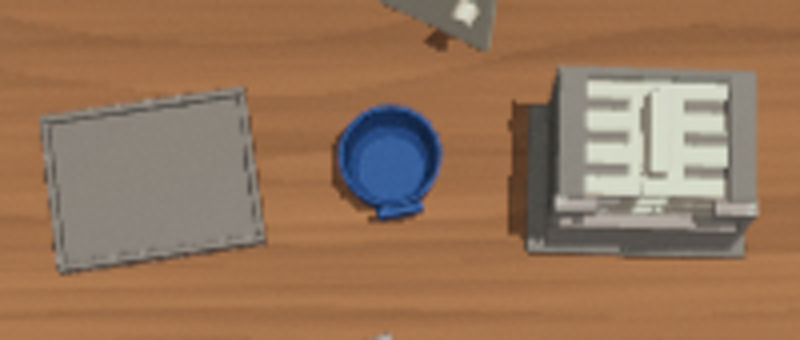

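View pics/scenez.png

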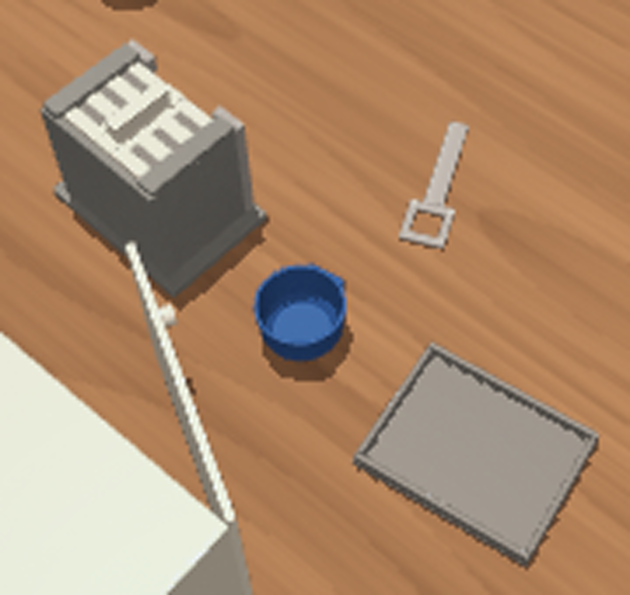

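```bash
cat > h.py <<'E'
import numpy as np
from rig import *
def ray(n,uv,T=None):
    c=camera_params(n)
    d=np.array([(uv[0]-c['cx'])/c['fx'],(uv[1]-c['cy'])/c['fy'],1.])
    if n=='wrist':
        M=T@c['hand_eye']; return M[:3,3],M[:3,:3]@d
    return np.array(c['origin']),np.array(c['rotation'])@d
def plane(n,uv,z,T=None):
    o,d=ray(n,uv,T); return o+d*(z-o[2])/d[2]
def tri(rs):
    A=[];b=[]
    A=np.zeros((3,3));b=np.zeros(3)
    for o,d in rs:
        d=d/np.linalg.norm(d);P=np.eye(3)-np.outer(d,d);A+=P;b+=P@o
    p=np.linalg.solve(A,b)
    return p,[np.linalg.norm((np.eye(3)-np.outer(d,d)/(d@d))@(p-o)) for o,d in rs]
def pose():
    s=sense();T=np.eye(4);T[:3,:3]=s['tcp_rot'];T[:3,3]=s['eef_pos'];return T
E
python3 - <<'E'
from h import *
np.set_printoptions(precision=4,suppress=True)
tz=lambda p:((p[0]+.5)/4-.5+225,(p[1]+.5)/4-.5+135)
sz=lambda p:((p[0]+.5)/3.5-.5+215,(p[1]+.5)/3.5-.5+155)
a=[plane('top',tz(p),.014) for p in [(42,117),(245,88),(266,241),(61,272)]]
b=[plane('scene',sz(p),.014) for p in [(432,345),(598,438),(527,562),(357,460)]]
print("tray",np.array(a),np.mean(a,0),np.array(b),np.mean(b,0))
for n,e in(('long',a[1]-a[0]),('long2',a[2]-a[3]),('sh',a[0]-a[3]),('sh2',a[1]-a[2])): print(n,np.linalg.norm(e),np.degrees(np.arctan2(e[1],e[0])))
print('ridge',[plane('top',tz(p),.126) for p in [(657,90),(657,178)]])
print('top back',[plane('top',tz(p),.116) for p in [(558,67),(756,72)]])
print('scene',[plane('scene',sz(p),.116) for p in [(43,110),(133,42),(150,192),(243,120)]])
print('foot',[plane('top',tz(p),.0) for p in [(527,254),(745,257)]])
print('door', tri([ray('top',tz((496,0))),ray('scene',sz((130,243)))]), tri([ray('top',tz((488,48))),ray('scene',sz((150,300)))]))
print('shell',plane('top',tz((390,155)),.04))
print('opener',plane('top',(320,222),0.005),plane('top',(335,262),0.005))
E
```

```text
tray [[0.6756 0.215  0.014 ]
 [0.6925 0.0836 0.014 ]
 [0.5908 0.0706 0.014 ]
 [0.5732 0.2012 0.014 ]] [0.633  0.1426 0.014 ] [[0.5959 0.0745 0.014 ]
 [0.5799 0.2049 0.014 ]
 [0.6803 0.2179 0.014 ]
 [0.6967 0.0897 0.014 ]] [0.6382 0.1467 0.014 ]
long 0.13240209972358766 -82.67549579926855
long2 0.13179071175070195 -82.31027332430064
sh 0.10332757870010986 7.639677758643052
sh2 0.10248595317495587 7.298965077497936
ridge [array([ 0.653 , -0.1673,  0.126 ]), array([ 0.5998, -0.165 ,  0.126 ])]
top back [array([ 0.6712, -0.1106,  0.116 ]), array([ 0.6658, -0.2279,  0.116 ])]
scene [array([ 0.6704, -0.2219,  0.116 ]), array([ 0.5846, -0.2191,  0.116 ]), array([ 0.6721, -0.1126,  0.116 ]), array([ 0.5865, -0.1066,  0.116 ])]
foot [array([ 0.582 , -0.0966,  0.    ]), array([ 0.5773, -0.2369,  0.    ])]
door (array([ 0.7121, -0.0787,  0.1317]), [np.float64(0.005952243017473045), np.float64(0.005952243017473007)]) (array([ 0.7079, -0.0781,  0.0549]), [np.float64(0.007088686365245289), np.float64(0.007088686365245405)])
shell [ 0.6391 -0.0096  0.04  ]
opener [ 0.5208 -0.0018  0.005 ] [ 0.4188 -0.0376  0.005 ]
```

```bash
python3 -m crank '[{"offset":[-0.31,-0.268,-0.06],"yaw":-12.5,"claw":1},{"offset":[-0.31,-0.268,-0.06],"yaw":-12.5,"claw":1},{"offset":[-0.31,-0.268,-0.06],"yaw":-12.5,"claw":1},{"offset":[-0.31,-0.268,-0.06],"yaw":-12.5,"claw":1},{"offset":[-0.31,-0.268,-0.06],"yaw":-12.5,"claw":1},{"offset":[-0.31,-0.268,-0.06],"yaw":-12.5,"claw":1},{"offset":[-0.31,-0.268,-0.06],"yaw":-12.5,"claw":1},{"offset":[-0.31,-0.268,-0.06],"yaw":-12.5,"claw":1}]'
cat >> h.py <<'E'
def off(target,yaw=None):
    s=sense();R=np.array(s['tcp_rot']);p=np.array(s['eef_pos'])
    a=np.degrees(np.arctan2(R[1,0],R[0,0]))
    print('pos',p.round(4),'xang',a.round(2),'F',np.round(s['contact_force'],1),'gap',round(s['finger_gap'],4),'t',s['t'],'off',(R.T@(np.array(target)-p)).round(4), 'yaw', None if yaw is None else round((a-yaw+180)%360-180,2))
E
python3 -c "
from h import *
off([0.61,-.166,.26],178)"
```

```text
t: 0.95
eef_pos: [0.3624, 0.2065, 0.2489]
tcp_rot: [[-0.999, 0.035, 0.0], [0.035, 0.999, 0.0], [-0.0, 0.0, -1.0]]
contact_force: [1.4, 1.0, 0.2]
finger_gap: 0.0929
pos [0.3624 0.2065 0.2489] xang 178.02 F [1.4 1.  0.2] gap 0.0929 t 0.95 off [-0.2603 -0.3637 -0.0111] yaw 0.02
```

```bash
python3 -m crank '[{"offset":[-0.253,-0.355,-0.01],"yaw":0,"claw":1},{"offset":[-0.253,-0.355,-0.01],"yaw":0,"claw":1},{"offset":[-0.253,-0.355,-0.01],"yaw":0,"claw":1},{"offset":[-0.253,-0.355,-0.01],"yaw":0,"claw":1},{"offset":[-0.253,-0.355,-0.01],"yaw":0,"claw":1},{"offset":[-0.253,-0.355,-0.01],"yaw":0,"claw":1},{"offset":[-0.253,-0.355,-0.01],"yaw":0,"claw":1},{"offset":[-0.253,-0.355,-0.01],"yaw":0,"claw":1}]'
python3 -m crank '[{"offset":[-0.023,-0.032,0],"yaw":0,"claw":1},{"offset":[-0.023,-0.032,0],"yaw":0,"claw":1},{"offset":[-0.023,-0.032,0],"yaw":0,"claw":1}]'
python3 -c "
from h import *
import cv2
off([0.61,-.166,.26],178)
np.save('T1.npy',pose())
cv2.imwrite('pics/w1.png',get_image('wrist')[:,:,::-1])"
```

```text
t: 1.75
eef_pos: [0.5831, -0.1272, 0.2574]
tcp_rot: [[-0.999, 0.035, -0.0], [0.035, 0.999, 0.0], [0.0, 0.0, -1.0]]
contact_force: [1.3, 0.2, 0.1]
finger_gap: 0.0929
t: 2.05
eef_pos: [0.6041, -0.1582, 0.2568]
tcp_rot: [[-0.999, 0.036, -0.001], [0.036, 0.999, 0.001], [0.001, 0.001, -1.0]]
contact_force: [0.1, -0.5, 0.6]
finger_gap: 0.0929
pos [ 0.6041 -0.1582  0.2568] xang 177.96 F [ 0.1 -0.5  0.6] gap 0.0929 t 2.05 off [-0.0062 -0.0076 -0.0032] yaw -0.04
```

View pics/w1.png

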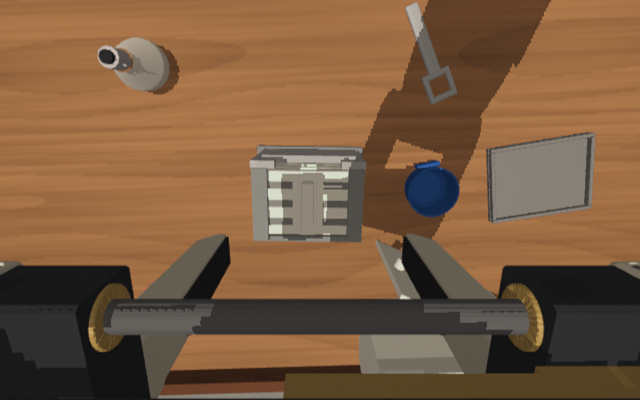

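Run:
```python
import cv2
a=cv2.imread("pics/w1.png")
cv2.imwrite("pics/w1z.png",cv2.resize(a[135:255,235:385],None,fx=5,fy=5,interpolation=cv2.INTER_CUBIC))
```

```text
(no output)
```

View pics/w1z.png

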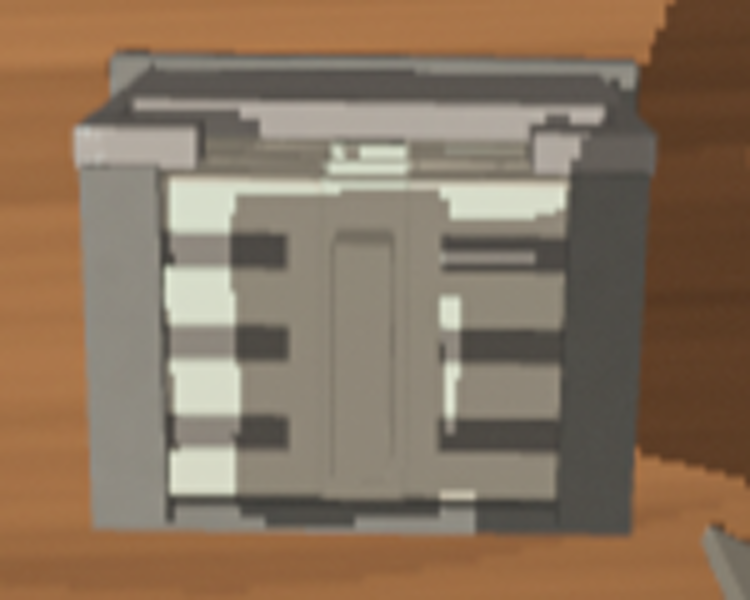

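Run:
```python
from h import *
np.set_printoptions(precision=4,suppress=True)
T=np.load('T1.npy')
z=lambda p:((p[0]+.5)/5-.5+235,(p[1]+.5)/5-.5+135)
f=lambda p,h:plane('wrist',z(p),h,T)
a=f((362,243),.126);b=f((362,483),.126);print('ridge',a,b,(a+b)/2,a-b)
w=[f((331,300),.126),f((393,300),.126)];print('w',w)
print('lips',f((162,180),.116),f((569,180),.116),f((169,495),.116),f((557,495),.116))
print('outer back',f((93,527),.116),f((632,532),.116))
print('ears',f((200,168),.116),f((533,170),.116))
```

```text
ridge [ 0.6041 -0.1659  0.126 ] [ 0.6549 -0.168   0.126 ] [ 0.6295 -0.167   0.126 ] [-0.0508  0.0021  0.    ]
w [array([ 0.6156, -0.1726,  0.126 ]), array([ 0.616 , -0.1602,  0.126 ])]
lips [ 0.5919 -0.2063  0.116 ] [ 0.5947 -0.1237  0.116 ] [ 0.6601 -0.2098  0.116 ] [ 0.6629 -0.1268  0.116 ]
outer back [ 0.6669 -0.2266  0.116 ] [ 0.672  -0.1108  0.116 ]
ears [ 0.5897 -0.1984  0.116 ] [ 0.5924 -0.131   0.116 ]
```

```bash
python3 -c "
from h import *
off([0.6295,-.167,.14],177.7)"
```

```text
pos [ 0.6039 -0.1574  0.2572] xang 178.01 F [ 0.7  0.1 -0.2] gap 0.0931 t 2.1 off [-0.026  -0.0087  0.1172] yaw 0.31
```

```bash
python3 -m crank '[{"offset":[-0.026,-0.009,0.04],"yaw":0.3,"claw":0.32},{"offset":[-0.026,-0.009,0.08],"yaw":0.3,"claw":0.32},{"offset":[-0.026,-0.009,0.11],"yaw":0.3,"claw":0.32},{"offset":[-0.026,-0.009,0.11],"yaw":0.3,"claw":0.32},{"offset":[-0.026,-0.009,0.11],"yaw":0.3,"claw":0.32},{"offset":[-0.026,-0.009,0.11],"yaw":0.3,"claw":0.32}]' 10
python3 -c "
from h import *
import cv2
off([0.6295,-.167,.113],177.7)
np.save('T2.npy',pose())
cv2.imwrite('pics/w2.png',get_image('wrist')[:,:,::-1])"
```

```text
t: 2.7
eef_pos: [0.6309, -0.1677, 0.1502]
tcp_rot: [[-0.999, 0.039, 0.003], [0.039, 0.999, -0.001], [-0.003, -0.001, -1.0]]
contact_force: [-0.6, -0.5, 0.8]
finger_gap: 0.0496
pos [ 0.6309 -0.1677  0.1502] xang 177.75 F [-0.6 -0.5  0.8] gap 0.0496 t 2.7 off [0.0016 0.0007 0.0372] yaw 0.05
```

View pics/w2.png

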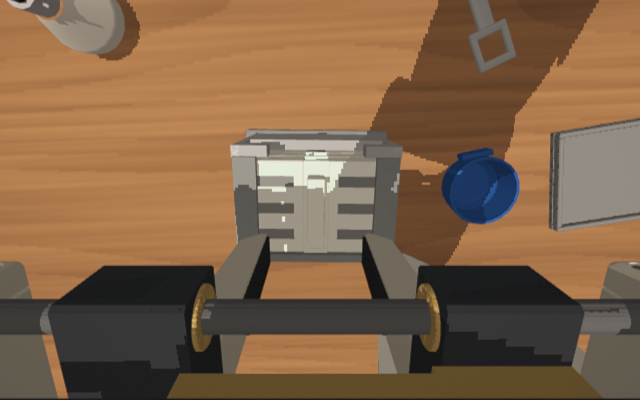

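```bash
python3 -m crank '[{"offset":[0.001,0.0007,0.0],"yaw":0,"claw":0.32},{"offset":[0.001,0.0007,0.0],"yaw":0,"claw":0.32},{"offset":[0.001,0.0007,0.01],"yaw":0,"claw":0.32},{"offset":[0.001,0.0007,0.02],"yaw":0,"claw":0.32},{"offset":[0.001,0.0007,0.028],"yaw":0,"claw":0.32},{"offset":[0.001,0.0007,0.033],"yaw":0,"claw":0.32},{"offset":[0.001,0.0007,0.033],"yaw":0,"claw":0.32},{"offset":[0.001,0.0007,0.033],"yaw":0,"claw":0.32}]'
python3 -c "
from h import *
off([0.6295,-.167,.112],177.7)"
```

```text
t: 3.55
eef_pos: [0.6291, -0.1671, 0.1146]
tcp_rot: [[-0.999, 0.04, -0.0], [0.04, 0.999, -0.0], [0.0, -0.0, -1.0]]
contact_force: [-0.4, -0.2, 1.1]
finger_gap: 0.0294
pos [ 0.6291 -0.1671  0.1146] xang 177.72 F [-0.4 -0.2  1.1] gap 0.0294 t 3.55 off [-0.0004  0.0002  0.0026] yaw 0.02
```

```bash
python3 -m crank '[{"offset":[0,0,0.002],"yaw":0,"claw":0.32},{"offset":[0,0,0.002],"yaw":0,"claw":0.0},{"offset":[0,0,0.002],"yaw":0,"claw":0.0},{"offset":[0,0,0.002],"yaw":0,"claw":0.0},{"offset":[0,0,0.002],"yaw":0,"claw":0.0},{"offset":[0,0,0.002],"yaw":0,"claw":0.0}]' 30
python3 -c "
from h import *
off([0.6295,-.167,.112],177.7)"
```

```text
t: 4.15
eef_pos: [0.6291, -0.1671, 0.1127]
tcp_rot: [[-0.999, 0.04, 0.0], [0.04, 0.999, -0.0], [-0.0, -0.0, -1.0]]
contact_force: [-0.5, 0.5, -0.7]
finger_gap: 0.0007
pos [ 0.6291 -0.1671  0.1127] xang 177.71 F [-0.5  0.5 -0.7] gap 0.0007 t 4.15 off [-0.0004  0.0001  0.0007] yaw 0.01
```

```bash
python3 -c "
from h import *
import cv2
a=get_image('wrist')[:,:,::-1];b=get_image('scene')[:,:,::-1];c=get_image('top')[:,:,::-1]
cv2.imwrite('pics/w3.png',a);cv2.imwrite('pics/s3.png',cv2.resize(b[120:320,180:380],None,fx=3,fy=3,interpolation=cv2.INTER_CUBIC))
print(sense()['finger_gap'])"
```

```text
0.0005296324727764576
```

View pics/w3.png

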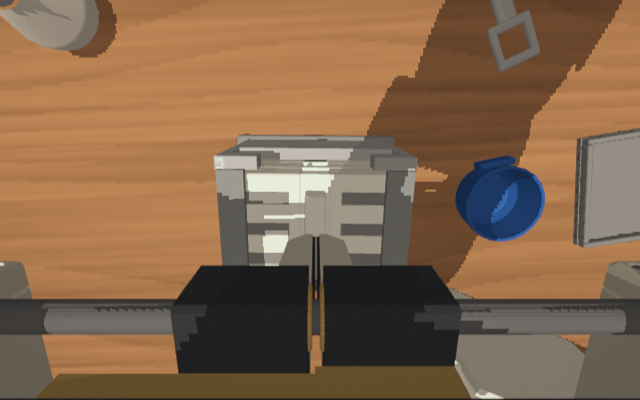

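View pics/s3.png

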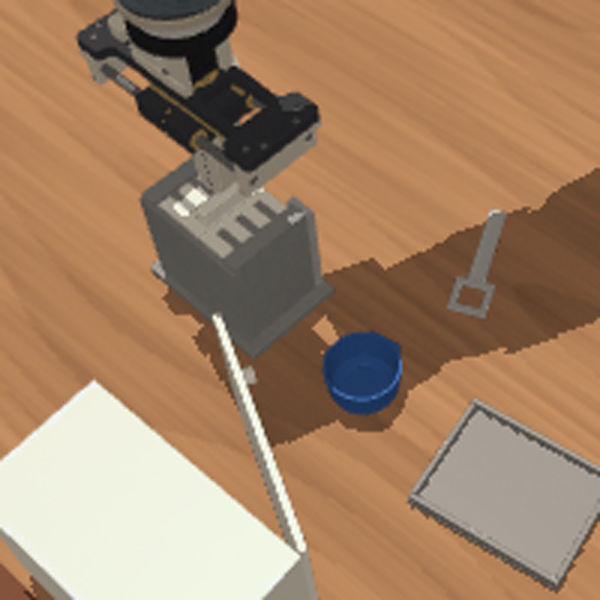

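```bash
python3 -m crank '[{"offset":[0,0,0],"yaw":0,"claw":0.32},{"offset":[0,0,0],"yaw":0,"claw":0.32},{"offset":[0,0,0],"yaw":0,"claw":0.32},{"offset":[0,0,0],"yaw":0,"claw":0.32},{"offset":[0,0,0.005],"yaw":0,"claw":0.32},{"offset":[0,0,0.008],"yaw":0,"claw":0.32},{"offset":[0,0,0.01],"yaw":0,"claw":0.32},{"offset":[0,0,0.01],"yaw":0,"claw":0.32}]'
python3 -c "
from h import *
import cv2
off([0.6295,-.167,.085],177.7)
a=get_image('wrist')[:,:,::-1]
cv2.imwrite('pics/w4.png',a)"
```

```text
t: 5.1
eef_pos: [0.6288, -0.1671, 0.1021]
tcp_rot: [[-0.999, 0.04, -0.001], [0.04, 0.999, 0.0], [0.001, 0.0, -1.0]]
contact_force: [-0.9, -0.1, 0.2]
finger_gap: 0.0301
pos [ 0.6288 -0.1671  0.1021] xang 177.72 F [-0.9 -0.1  0.2] gap 0.0301 t 5.1 off [-0.0007  0.0001  0.0171] yaw 0.02
```

View pics/w4.png

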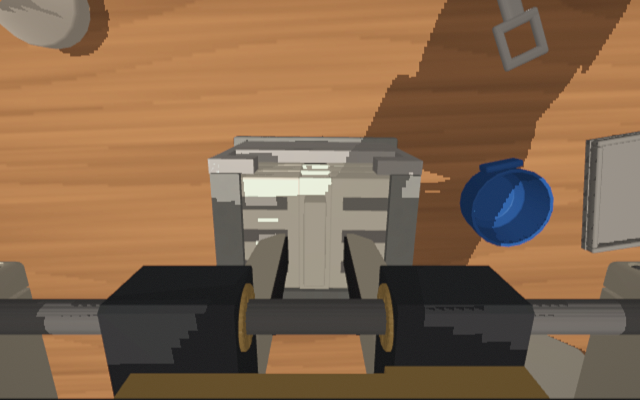

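```bash
python3 -m crank '[{"offset":[0,0,0.003],"yaw":0,"claw":0.32},{"offset":[0,0,0.006],"yaw":0,"claw":0.32},{"offset":[0,0,0.009],"yaw":0,"claw":0.32},{"offset":[0,0,0.009],"yaw":0,"claw":0.32}]'
python3 -m crank '[{"offset":[0,0,0.003],"yaw":0,"claw":0.32},{"offset":[0,0,0.005],"yaw":0,"claw":0.32},{"offset":[0,0,0.005],"yaw":0,"claw":0.32}]'
```

```text
t: 5.55
eef_pos: [0.6288, -0.167, 0.0931]
tcp_rot: [[-0.999, 0.04, -0.001], [0.04, 0.999, 0.0], [0.001, 0.0, -1.0]]
contact_force: [-0.3, -0.4, -0.1]
finger_gap: 0.0298
t: 5.85
eef_pos: [0.6289, -0.1671, 0.0883]
tcp_rot: [[-0.999, 0.04, -0.0], [0.04, 0.999, 0.0], [0.0, 0.0, -1.0]]
contact_force: [-0.6, 0.4, -0.2]
finger_gap: 0.0295
```

```bash
python3 -m crank '[{"offset":[0,0,0.002],"yaw":0,"claw":0.32},{"offset":[0,0,0.003],"yaw":0,"claw":0.32},{"offset":[0,0,0.003],"yaw":0,"claw":0.32}]'
python3 -m crank '[{"offset":[0,0,0.001],"yaw":0,"claw":0.32},{"offset":[0,0,0.002],"yaw":0,"claw":0.32},{"offset":[0,0,0.002],"yaw":0,"claw":0.32}]'
```

```text
t: 6.15
eef_pos: [0.629, -0.1671, 0.0855]
tcp_rot: [[-0.999, 0.04, -0.0], [0.04, 0.999, 0.0], [0.0, 0.0, -1.0]]
contact_force: [-0.6, 0.4, -0.2]
finger_gap: 0.0296
t: 6.45
eef_pos: [0.629, -0.1671, 0.0835]
tcp_rot: [[-0.999, 0.04, -0.0], [0.04, 0.999, 0.0], [0.0, 0.0, -1.0]]
contact_force: [-0.1, -0.1, -0.2]
finger_gap: 0.0296
```

Tips should now be low beside the ridge; close here.

```bash
python3 -m crank '[{"offset":[0,0,0.0],"yaw":0,"claw":0.0},{"offset":[0,0,0],"yaw":0,"claw":0.0},{"offset":[0,0,0],"yaw":0,"claw":0.0},{"offset":[0,0,0],"yaw":0,"claw":0.0},{"offset":[0,0,0],"yaw":0,"claw":0.0}]' 30
python3 -c "
from h import *
import cv2
a=get_image('wrist')[:,:,::-1]
cv2.imwrite('pics/w5.png',a)"
```

```text
t: 6.95
eef_pos: [0.6291, -0.1673, 0.0837]
tcp_rot: [[-0.999, 0.04, 0.0], [0.04, 0.999, -0.0], [-0.0, -0.0, -1.0]]
contact_force: [1.0, -2.5, 0.6]
finger_gap: 0.0118
```

View pics/w5.png

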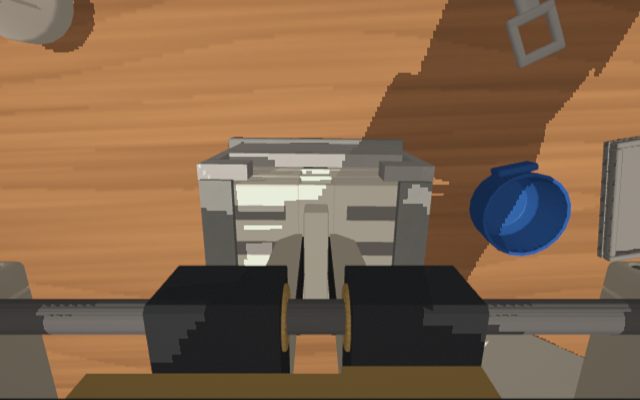

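```bash
python3 -m crank '[{"offset":[0,0,0.002],"yaw":0,"claw":0.0},{"offset":[0,0,0.004],"yaw":0,"claw":0.0},{"offset":[0,0,0.006],"yaw":0,"claw":0.0},{"offset":[0,0,0.006],"yaw":0,"claw":0},{"offset":[0,0,0.006],"yaw":0,"claw":0}]' 40
python3 -m crank '[{"offset":[0.001,0,0],"yaw":0,"claw":0.0},{"offset":[0.002,0,0],"yaw":0,"claw":0.0},{"offset":[0.003,0,0],"yaw":0,"claw":0.0},{"offset":[0.0035,0,0],"yaw":0,"claw":0},{"offset":[0.0035,0,0],"yaw":0,"claw":0}]'
```

```text
t: 7.5
eef_pos: [0.6292, -0.1672, 0.0777]
tcp_rot: [[-0.999, 0.04, 0.0], [0.04, 0.999, -0.0], [-0.0, -0.0, -1.0]]
contact_force: [-1.4, -1.3, 4.6]
finger_gap: 0.0113
t: 8.0
eef_pos: [0.6266, -0.1672, 0.0781]
tcp_rot: [[-0.999, 0.04, 0.003], [0.04, 0.999, -0.001], [-0.003, -0.001, -1.0]]
contact_force: [6.0, -1.4, 3.4]
finger_gap: 0.0115
```

```bash
python3 -m crank '[{"offset":[0.001,0,0],"yaw":0,"claw":0.0},{"offset":[0.0015,0,0],"yaw":0,"claw":0.0},{"offset":[0.0015,0,0],"yaw":0,"claw":0.0}]'
```

```text
t: 8.3
eef_pos: [0.6264, -0.1672, 0.0784]
tcp_rot: [[-0.999, 0.04, 0.006], [0.04, 0.999, -0.001], [-0.006, -0.001, -1.0]]
contact_force: [12.7, -1.3, -0.5]
finger_gap: 0.0114
```

```bash
python3 -m crank '[{"offset":[-0.0045,0,0],"yaw":0,"claw":0},{"offset":[-0.0045,0,0],"yaw":0,"claw":0},{"offset":[-0.0045,0,0.002],"yaw":0,"claw":0},{"offset":[-0.0045,0,0.002],"yaw":0,"claw":0},{"offset":[-0.0045,0,0.002],"yaw":0,"claw":0}]'
python3 -m crank '[{"offset":[0.001,0,0],"yaw":0,"claw":0.0},{"offset":[0.002,0,0],"yaw":0,"claw":0.0},{"offset":[0.003,0,0],"yaw":0,"claw":0.0},{"offset":[0.004,0,0],"yaw":0,"claw":0},{"offset":[0.005,0,0],"yaw":0,"claw":0},{"offset":[0.005,0,0],"yaw":0,"claw":0}]'
```

```text
t: 8.8
eef_pos: [0.6283, -0.167, 0.0755]
tcp_rot: [[-0.999, 0.04, -0.0], [0.04, 0.999, 0.0], [0.001, 0.0, -1.0]]
contact_force: [-0.8, 1.1, 4.4]
finger_gap: 0.0113
t: 9.4
eef_pos: [0.6264, -0.1673, 0.0764]
tcp_rot: [[-0.999, 0.04, 0.007], [0.04, 0.999, -0.001], [-0.007, -0.001, -1.0]]
contact_force: [14.8, -1.2, -0.1]
finger_gap: 0.0117
```

```bash
python3 -m crank '[{"offset":[-0.005,0,0],"yaw":0,"claw":0},{"offset":[-0.005,0,0],"yaw":0,"claw":0},{"offset":[-0.005,0,0.002],"yaw":0,"claw":0},{"offset":[-0.005,0,0.002],"yaw":0,"claw":0},{"offset":[-0.005,0,0.002],"yaw":0,"claw":0}]'
python3 -m crank '[{"offset":[0.001,0,0],"yaw":0,"claw":0.0},{"offset":[0.002,0,0],"yaw":0,"claw":0.0},{"offset":[0.003,0,0],"yaw":0,"claw":0.0},{"offset":[0.004,0,0],"yaw":0,"claw":0},{"offset":[0.005,0,0],"yaw":0,"claw":0},{"offset":[0.005,0,0],"yaw":0,"claw":0}]'
```

```text
t: 9.9
eef_pos: [0.6284, -0.1671, 0.0736]
tcp_rot: [[-0.999, 0.04, -0.0], [0.04, 0.999, 0.0], [0.0, 0.0, -1.0]]
contact_force: [0.4, -0.8, 5.3]
finger_gap: 0.0118
t: 10.5
eef_pos: [0.6263, -0.1673, 0.0744]
tcp_rot: [[-0.999, 0.04, 0.007], [0.04, 0.999, -0.001], [-0.007, -0.001, -1.0]]
contact_force: [16.0, -0.0, -0.8]
finger_gap: 0.0112
```

```bash
python3 -m crank '[{"offset":[-0.005,0,0],"yaw":0,"claw":0},{"offset":[-0.005,0,0],"yaw":0,"claw":0},{"offset":[-0.005,0,0.002],"yaw":0,"claw":0},{"offset":[-0.005,0,0.002],"yaw":0,"claw":0},{"offset":[-0.005,0,0.002],"yaw":0,"claw":0}]'
python3 -m crank '[{"offset":[0.001,0,0],"yaw":0,"claw":0.0},{"offset":[0.002,0,0],"yaw":0,"claw":0.0},{"offset":[0.003,0,0],"yaw":0,"claw":0.0},{"offset":[0.004,0,0],"yaw":0,"claw":0},{"offset":[0.005,0,0],"yaw":0,"claw":0},{"offset":[0.005,0,0],"yaw":0,"claw":0}]'
```

```text
t: 11.0
eef_pos: [0.6283, -0.1671, 0.0716]
tcp_rot: [[-0.999, 0.04, -0.0], [0.04, 0.999, 0.0], [0.001, 0.0, -1.0]]
contact_force: [1.1, 0.4, 4.7]
finger_gap: 0.0117
t: 11.6
eef_pos: [0.6264, -0.1673, 0.0725]
tcp_rot: [[-0.999, 0.04, 0.007], [0.04, 0.999, -0.001], [-0.007, -0.001, -1.0]]
contact_force: [15.0, -0.9, -0.5]
finger_gap: 0.0114
```

```bash
python3 -m crank '[{"offset":[-0.005,0,0],"yaw":0,"claw":0},{"offset":[-0.005,0,0],"yaw":0,"claw":0},{"offset":[-0.005,0,0.002],"yaw":0,"claw":0},{"offset":[-0.005,0,0.002],"yaw":0,"claw":0},{"offset":[-0.005,0,0.002],"yaw":0,"claw":0}]'
python3 -m crank '[{"offset":[0.001,0,0],"yaw":0,"claw":0.0},{"offset":[0.002,0,0],"yaw":0,"claw":0.0},{"offset":[0.003,0,0],"yaw":0,"claw":0.0},{"offset":[0.004,0,0],"yaw":0,"claw":0},{"offset":[0.005,0,0],"yaw":0,"claw":0},{"offset":[0.005,0,0],"yaw":0,"claw":0}]'
```

```text
t: 12.1
eef_pos: [0.6282, -0.1671, 0.0696]
tcp_rot: [[-0.999, 0.04, -0.001], [0.04, 0.999, 0.0], [0.001, 0.0, -1.0]]
contact_force: [-0.2, 0.0, 5.0]
finger_gap: 0.0119
t: 12.7
eef_pos: [0.6262, -0.1672, 0.0705]
tcp_rot: [[-0.999, 0.04, 0.007], [0.04, 0.999, -0.001], [-0.007, -0.001, -1.0]]
contact_force: [14.5, -0.8, 0.1]
finger_gap: 0.012
```

```bash
python3 -m crank '[{"offset":[-0.005,0,0],"yaw":0,"claw":0},{"offset":[-0.005,0,0],"yaw":0,"claw":0},{"offset":[-0.005,0,0.002],"yaw":0,"claw":0},{"offset":[-0.005,0,0.002],"yaw":0,"claw":0},{"offset":[-0.005,0,0.002],"yaw":0,"claw":0}]'
python3 -c "
from h import *
import cv2
a=get_image('wrist')[:,:,::-1]
cv2.imwrite('pics/w6.png',a)"
```

```text
t: 13.2
eef_pos: [0.6283, -0.1671, 0.0676]
tcp_rot: [[-0.999, 0.04, -0.0], [0.04, 0.999, 0.0], [0.0, 0.0, -1.0]]
contact_force: [0.4, 0.2, 6.1]
finger_gap: 0.0117
```

View pics/w6.png

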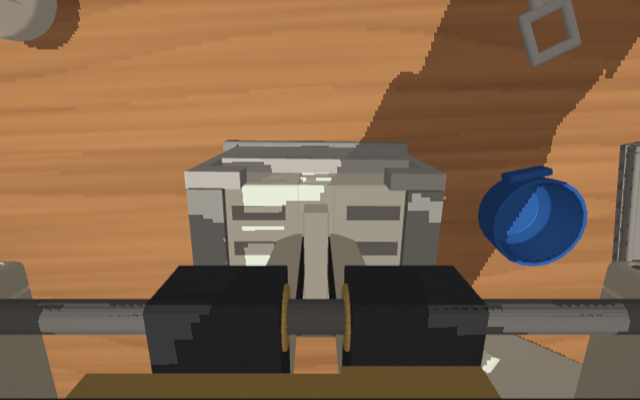

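```bash
python3 -m crank '[{"offset":[0.001,0,0],"yaw":0,"claw":0.0},{"offset":[0.002,0,0],"yaw":0,"claw":0.0},{"offset":[0.003,0,0],"yaw":0,"claw":0.0},{"offset":[0.004,0,0],"yaw":0,"claw":0},{"offset":[0.005,0,0],"yaw":0,"claw":0},{"offset":[0.005,0,0],"yaw":0,"claw":0}]'
```

```text
t: 13.85
eef_pos: [0.6242, -0.167, 0.0681]
tcp_rot: [[-0.999, 0.04, 0.002], [0.04, 0.999, -0.0], [-0.002, -0.0, -1.0]]
contact_force: [3.0, 0.0, 4.9]
finger_gap: 0.0115
```

```bash
python3 -m crank '[{"offset":[0.002,0,0],"yaw":0,"claw":0.0},{"offset":[0.004,0,0],"yaw":0,"claw":0.0},{"offset":[0.007,0,0],"yaw":0,"claw":0.0},{"offset":[0.010,0,0],"yaw":0,"claw":0},{"offset":[0.012,0,0],"yaw":0,"claw":0},{"offset":[0.012,0,0],"yaw":0,"claw":0}]'
```

```text
t: 14.45
eef_pos: [0.6121, -0.1665, 0.0681]
tcp_rot: [[-0.999, 0.04, 0.002], [0.04, 0.999, -0.0], [-0.002, -0.0, -1.0]]
contact_force: [2.3, -0.1, 5.2]
finger_gap: 0.0114
```

```bash
python3 -m crank '[{"offset":[0.004,0,0],"yaw":0,"claw":0.0},{"offset":[0.009,0,0],"yaw":0,"claw":0.0},{"offset":[0.014,0,0],"yaw":0,"claw":0.0},{"offset":[0.020,0,0],"yaw":0,"claw":0},{"offset":[0.025,0,0],"yaw":0,"claw":0},{"offset":[0.03,0,0],"yaw":0,"claw":0},{"offset":[0.03,0,0],"yaw":0,"claw":0}]'
```

```text
t: 15.15
eef_pos: [0.5818, -0.1654, 0.0681]
tcp_rot: [[-0.999, 0.04, 0.002], [0.04, 0.999, -0.0], [-0.002, -0.0, -1.0]]
contact_force: [2.4, -0.0, 5.6]
finger_gap: 0.0117
```

```bash
python3 -m crank '[{"offset":[0.004,0,0],"yaw":0,"claw":0.0},{"offset":[0.009,0,0],"yaw":0,"claw":0.0},{"offset":[0.014,0,0],"yaw":0,"claw":0.0},{"offset":[0.019,0,0],"yaw":0,"claw":0},{"offset":[0.023,0,0],"yaw":0,"claw":0},{"offset":[0.023,0,0],"yaw":0,"claw":0}]'
python3 -m crank '[{"offset":[0.004,0,0],"yaw":0,"claw":0.0},{"offset":[0.009,0,0],"yaw":0,"claw":0.0},{"offset":[0.014,0,0],"yaw":0,"claw":0.0},{"offset":[0.020,0,0],"yaw":0,"claw":0},{"offset":[0.028,0,0],"yaw":0,"claw":0},{"offset":[0.034,0,0],"yaw":0,"claw":0},{"offset":[0.034,0,0],"yaw":0,"claw":0}]'
python3 -c "
from h import *
import cv2
off([.5,-.165,.15],187.5)
a=get_image('wrist')[:,:,::-1]
cv2.imwrite('pics/w7.png',a)"
```

```text
t: 15.75
eef_pos: [0.5583, -0.1643, 0.0678]
tcp_rot: [[-0.999, 0.04, 0.0], [0.04, 0.999, -0.0], [-0.0, -0.0, -1.0]]
contact_force: [1.4, -0.1, 4.8]
finger_gap: 0.0116
t: 16.45
eef_pos: [0.5237, -0.1629, 0.0676]
tcp_rot: [[-0.999, 0.04, -0.001], [0.04, 0.999, 0.0], [0.001, 0.0, -1.0]]
contact_force: [-0.9, 0.2, -0.9]
finger_gap: 0.0119
pos [ 0.5237 -0.1629  0.0676] xang 177.7 F [-0.9  0.2 -0.9] gap 0.0119 t 16.45 off [ 0.0237 -0.0031 -0.0824] yaw -9.8
```

View pics/w7.png

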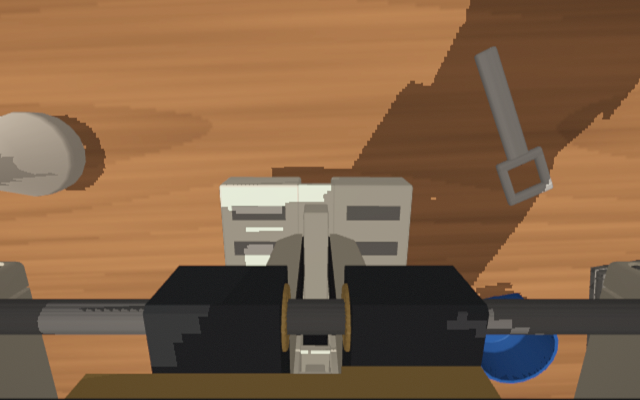

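```bash
python3 -m crank '[{"offset":[0,0,-0.03],"yaw":0,"claw":0.0},{"offset":[0,0,-0.07],"yaw":0,"claw":0.0},{"offset":[0,0.03,-0.1],"yaw":-2,"claw":0.0},{"offset":[0,0.07,-0.1],"yaw":-5,"claw":0},{"offset":[-0.01,0.11,-0.1],"yaw":-8,"claw":0},{"offset":[-0.02,0.15,-0.1],"yaw":-9.8,"claw":0},{"offset":[-0.03,0.19,-0.1],"yaw":-9.8,"claw":0},{"offset":[-0.04,0.23,-0.1],"yaw":-9.8,"claw":0}]'
python3 -c "
from h import *
import cv2
off([.6355,.1445,.17],187.5)
np.save('T8.npy',pose())
a=get_image('wrist')[:,:,::-1];cv2.imwrite('pics/w8.png',a)
a=get_image('top')[:,:,::-1];cv2.imwrite('pics/t8.png',a)
cv2.imwrite('pics/t8z.png',cv2.resize(a[120:250,200:430],None,fx=3.4,fy=3.4,interpolation=cv2.INTER_CUBIC))"
```

```text
t: 17.3
eef_pos: [0.5742, 0.067, 0.1678]
tcp_rot: [[-0.991, -0.131, 0.0], [-0.131, 0.991, -0.0], [-0.0, -0.0, -1.0]]
contact_force: [0.5, -0.4, -0.7]
finger_gap: 0.0118
pos [0.5742 0.067  0.1678] xang -172.47 F [ 0.5 -0.4 -0.7] gap 0.0118 t 17.3 off [-0.0709  0.0688 -0.0022] yaw 0.03
```

View pics/w8.png

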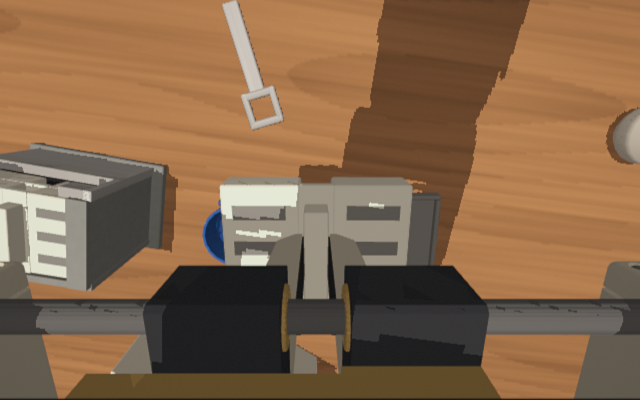

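View pics/t8z.png

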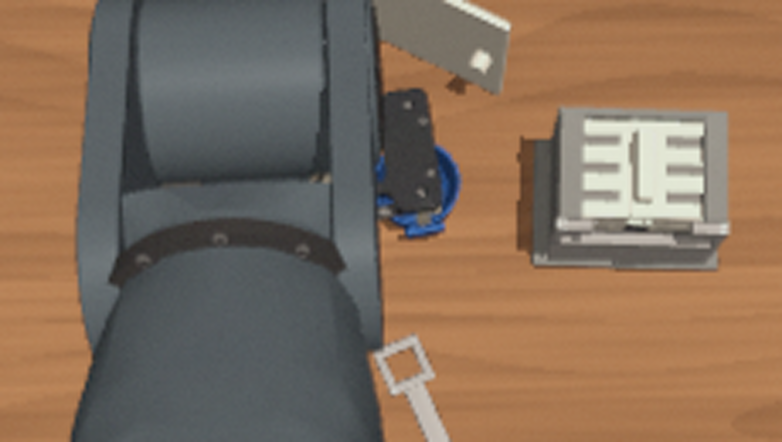

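Run:
```python
from h import *
import cv2
a=cv2.imread('pics/w1.png');cv2.imwrite('pics/w1t.png',cv2.resize(a[120:235,470:610],None,fx=5,fy=5,interpolation=cv2.INTER_CUBIC))
```

```text
(no output)
```

View pics/w1t.png

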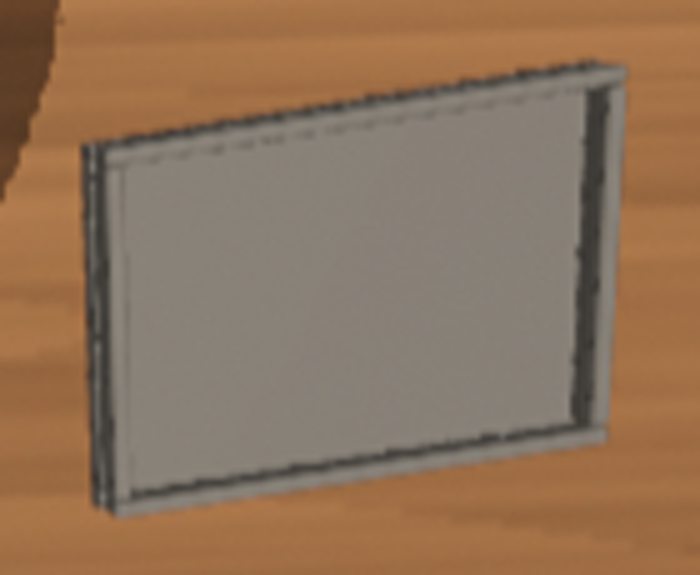

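Run:
```python
from h import *
np.set_printoptions(precision=4,suppress=True)
T=np.load('T1.npy')
c=np.array([plane('wrist',((x+.5)/5-.5+470,(y+.5)/5-.5+120),.014,T) for x,y in [(104,152),(626,70),(606,440),(116,515)]])
print(c,c.mean(0),c[1]-c[0],c[2]-c[3])
off([.6345,.145,.17],187.5)
```

```text
[[0.5933 0.0707 0.014 ]
 [0.5767 0.2027 0.014 ]
 [0.6767 0.216  0.014 ]
 [0.6939 0.0846 0.014 ]] [0.6351 0.1435 0.014 ] [-0.0165  0.132   0.    ] [-0.0172  0.1314  0.    ]
pos [0.5746 0.0693 0.1676] xang -172.27 F [-1.1 -0.4 -0.9] gap 0.0115 t 17.4 off [-0.0695  0.067  -0.0023] yaw 0.23
```

```bash
python3 -m crank '[{"offset":[-0.03,0.03,0],"yaw":0,"claw":0.0},{"offset":[-0.06,0.06,0],"yaw":0,"claw":0.0},{"offset":[-0.07,0.066,0],"yaw":0,"claw":0.0},{"offset":[-0.07,0.066,0.03],"yaw":0,"claw":0},{"offset":[-0.07,0.066,0.07],"yaw":0,"claw":0},{"offset":[-0.07,0.066,0.1],"yaw":0,"claw":0},{"offset":[-0.07,0.066,0.12],"yaw":0,"claw":0},{"offset":[-0.07,0.066,0.12],"yaw":0,"claw":0}]'
python3 -c "
from h import *
import cv2
off([.635,.144,.015],187.5)
np.save('T9.npy',pose())
a=get_image('wrist')[:,:,::-1];cv2.imwrite('pics/w9.png',a)
a=get_image('scene')[:,:,::-1]
cv2.imwrite('pics/s9z.png',cv2.resize(a[200:360,270:430],None,fx=3.7,fy=3.7,interpolation=cv2.INTER_CUBIC))"
```

```text
t: 18.2
eef_pos: [0.6328, 0.1391, 0.0447]
tcp_rot: [[-0.991, -0.131, -0.005], [-0.131, 0.991, -0.001], [0.005, -0.0, -1.0]]
contact_force: [0.2, 0.0, -0.6]
finger_gap: 0.0115
pos [0.6328 0.1391 0.0447] xang -172.5 F [ 0.2  0.  -0.6] gap 0.0115 t 18.2 off [-0.003   0.0046  0.0297] yaw -0.0
```

View pics/w9.png

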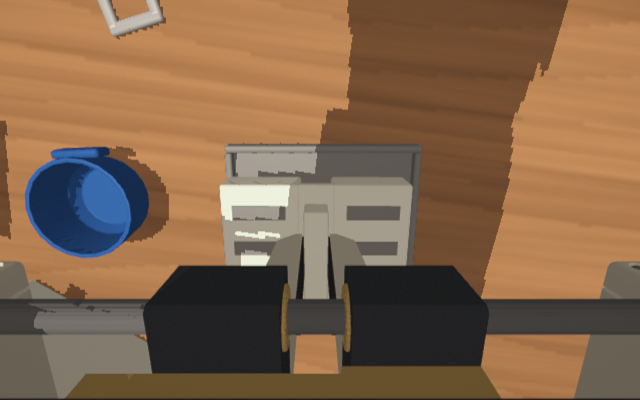

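View pics/s9z.png

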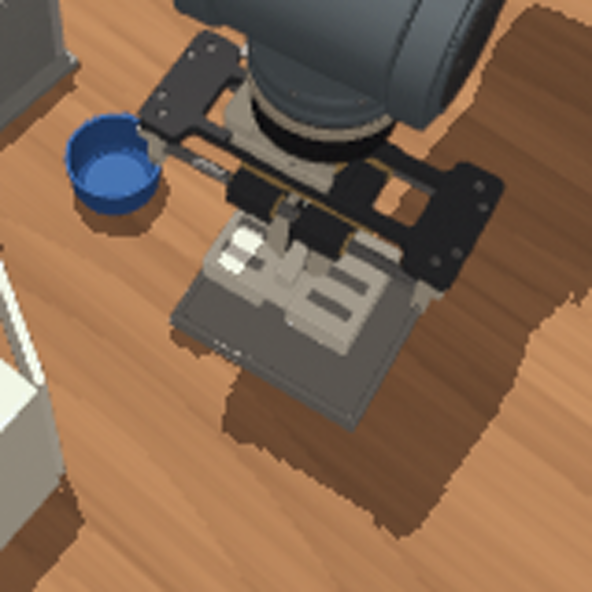

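```bash
python3 -m crank '[{"offset":[0,0.004,0],"yaw":0,"claw":0.0},{"offset":[0,0.004,0],"yaw":0,"claw":0.0},{"offset":[0,0.004,0.005],"yaw":0,"claw":0},{"offset":[0,0.004,0.01],"yaw":0,"claw":0},{"offset":[0,0.004,0.01],"yaw":0,"claw":0}]'
python3 -c "
from h import *
import cv2
off([.635,.144,.01],187.5)
np.save('T10.npy',pose())
a=get_image('wrist')[:,:,::-1];cv2.imwrite('pics/w10.png',a)"
```

```text
t: 18.8
eef_pos: [0.6335, 0.1437, 0.0368]
tcp_rot: [[-0.991, -0.131, -0.001], [-0.131, 0.991, -0.0], [0.001, -0.0, -1.0]]
contact_force: [-0.8, -0.7, -1.2]
finger_gap: 0.0114
pos [0.6335 0.1437 0.0368] xang -172.48 F [-0.8 -0.7 -1.2] gap 0.0114 t 18.8 off [-0.0016  0.0001  0.0268] yaw 0.02
```

View pics/w10.png

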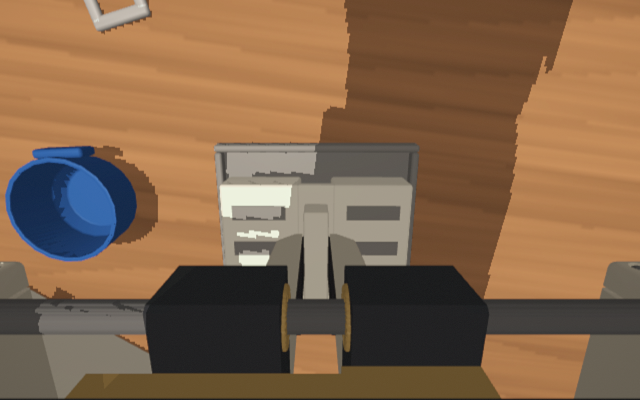

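```bash
python3 - <<'E'
from h import *
T=np.load('T10.npy')
p=np.append(plane('wrist',(316,145),.014,T),1)
print((np.linalg.inv(T)@p).round(4))
q=np.append(plane('wrist',(316,185),.0421+.022,T),1)
print((np.linalg.inv(T)@q).round(4))
E
python3 -m crank '[{"offset":[-0.001,0,0.01],"yaw":0,"claw":0.0},{"offset":[-0.001,0,0.018],"yaw":0,"claw":0.0},{"offset":[-0.001,0,0.024],"yaw":0,"claw":0},{"offset":[-0.001,0,0.027],"yaw":0,"claw":0},{"offset":[-0.001,0,0.027],"yaw":0,"claw":0}]'
```

```text
[4.92e-02 8.00e-04 2.28e-02 1.00e+00]
[ 3.45e-02  8.00e-04 -2.73e-02  1.00e+00]
t: 19.35
eef_pos: [0.6347, 0.1439, 0.01]
tcp_rot: [[-0.991, -0.131, -0.001], [-0.131, 0.991, -0.0], [0.001, 0.0, -1.0]]
contact_force: [0.7, -0.0, -1.4]
finger_gap: 0.0118
```

```bash
python3 -m crank '[{"offset":[0,0,0.003],"yaw":0,"claw":0.0},{"offset":[0,0,0.006],"yaw":0,"claw":0.0},{"offset":[0,0,0.008],"yaw":0,"claw":0},{"offset":[0,0,0.008],"yaw":0,"claw":0}]'
python3 -m crank '[{"offset":[0,0,0.001],"yaw":0,"claw":0.0},{"offset":[0,0,0.002],"yaw":0,"claw":0.0},{"offset":[0,0,0.002],"yaw":0,"claw":0}]'
```

```text
t: 19.75
eef_pos: [0.6348, 0.1439, 0.0023]
tcp_rot: [[-0.991, -0.131, -0.0], [-0.131, 0.991, -0.0], [0.0, -0.0, -1.0]]
contact_force: [-0.4, -0.1, 0.1]
finger_gap: 0.0116
t: 20.05
eef_pos: [0.6349, 0.144, 0.0005]
tcp_rot: [[-0.991, -0.131, -0.0], [-0.131, 0.991, -0.0], [0.0, 0.0, -1.0]]
contact_force: [-0.0, -0.2, -0.2]
finger_gap: 0.0116
```

```bash
python3 -m crank '[{"offset":[0,0,0.001],"yaw":0,"claw":0.0},{"offset":[0,0,0.001],"yaw":0,"claw":0.0}]'
python3 -m crank '[{"offset":[0,0,0.001],"yaw":0,"claw":0.0},{"offset":[0,0,0.001],"yaw":0,"claw":0.0}]'
```

```text
t: 20.25
eef_pos: [0.6351, 0.144, -0.0003]
tcp_rot: [[-0.991, -0.131, 0.0], [-0.131, 0.991, 0.0], [-0.0, 0.0, -1.0]]
contact_force: [0.3, 0.3, -1.3]
finger_gap: 0.0119
t: 20.45
eef_pos: [0.6351, 0.144, -0.0004]
tcp_rot: [[-0.991, -0.131, 0.0], [-0.131, 0.991, -0.0], [-0.0, -0.0, -1.0]]
contact_force: [-4.1, -1.1, 9.6]
finger_gap: 0.0115
```

Contact at the expected height (9.6 N up). Release slowly, then lift clear.

```bash
python3 -m crank '[{"offset":[0,0,-0.001],"yaw":0,"claw":0.0},{"offset":[0,0,-0.001],"yaw":0,"claw":0.35},{"offset":[0,0,-0.001],"yaw":0,"claw":0.35},{"offset":[0,0,-0.001],"yaw":0,"claw":0.35},{"offset":[0,0,-0.001],"yaw":0,"claw":0.35},{"offset":[0,0,-0.001],"yaw":0,"claw":0.35}]'
python3 -m crank '[{"offset":[0,0,-0.01],"yaw":0,"claw":0.35},{"offset":[0,0,-0.025],"yaw":0,"claw":0.35},{"offset":[0,0,-0.06],"yaw":0,"claw":0.35},{"offset":[0,0,-0.1],"yaw":0,"claw":0.35},{"offset":[0.03,0,-0.14],"yaw":0,"claw":0.35},{"offset":[0.08,0,-0.16],"yaw":0,"claw":0.35},{"offset":[0.12,0,-0.16],"yaw":0,"claw":0.35},{"offset":[0.16,0,-0.16],"yaw":0,"claw":0.35}]'
python3 -m crank '[{"offset":[0.05,0,0],"yaw":0,"claw":0.35},{"offset":[0.1,0,0],"yaw":0,"claw":0.35},{"offset":[0.15,0,0],"yaw":0,"claw":0.35},{"offset":[0.15,0,0],"yaw":0,"claw":0.35}]'
python3 -c "
from h import *
import cv2
off([.635,.144,.01],187.5)
a=get_image('top')[:,:,::-1];cv2.imwrite('pics/t11.png',cv2.resize(a[120:280,200:430],None,fx=3.4,fy=3.4,interpolation=cv2.INTER_CUBIC))
a=get_image('scene')[:,:,::-1];cv2.imwrite('pics/s11.png',cv2.resize(a[150:350,200:400],None,fx=2.9,fy=2.9,interpolation=cv2.INTER_CUBIC))"
```

```text
t: 21.05
eef_pos: [0.635, 0.144, -0.0004]
tcp_rot: [[-0.991, -0.131, 0.0], [-0.131, 0.991, -0.0], [-0.0, -0.0, -1.0]]
contact_force: [0.0, -0.1, 0.1]
finger_gap: 0.0325
t: 21.85
eef_pos: [0.475, 0.1229, 0.1616]
tcp_rot: [[-0.991, -0.131, 0.003], [-0.131, 0.991, 0.0], [-0.003, 0.0, -1.0]]
contact_force: [0.9, 0.4, -0.3]
finger_gap: 0.0329
t: 22.25
eef_pos: [0.3225, 0.1028, 0.16]
tcp_rot: [[-0.991, -0.131, -0.001], [-0.131, 0.991, -0.0], [0.001, -0.0, -1.0]]
contact_force: [0.4, -0.1, 0.6]
finger_gap: 0.0323
pos [0.3225 0.1028 0.16  ] xang -172.46 F [ 0.4 -0.1  0.6] gap 0.0323 t 22.25 off [-3.154e-01 -2.000e-04  1.496e-01] yaw 0.04
```

View pics/t11.png

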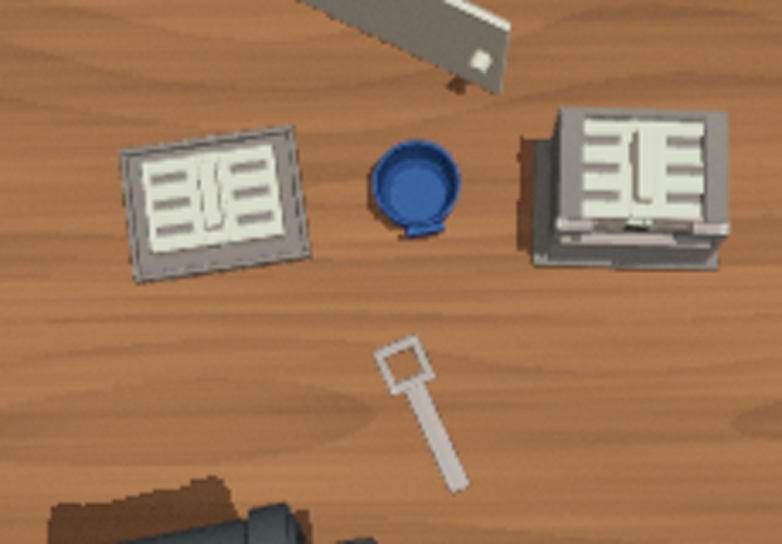

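View pics/s11.png

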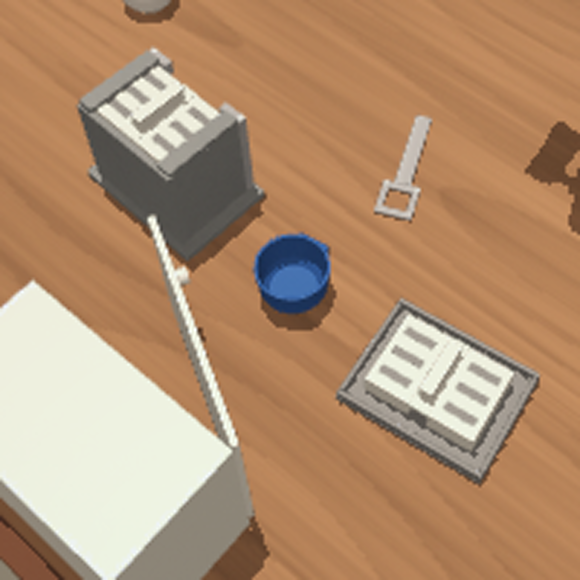

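```bash
python3 -c "
from rig import *
job_done()"
```

```text
the job is handed in; nothing more can be done
```

The top cartridge is out of the holder and lying flat, ridge up, near the middle of the drip tray. I have let go of it and handed the job in. `job_done()` gives no verdict, so this rests on my own checks.

- **Drawing it out:** I held the ridge at about 40 N. It was blocked at roughly 6, 8, 10, 12 and 14 mm of press, with at most 16 N at the wrist, and slid out freely at about 16 mm with 2 to 3 N.
- **Setting it down:** I lowered it until it touched the tray floor (9.6 N at the expected height), then opened the fingers and lifted clear. I handed in at about 22 s of the 61 s allowed.
- **Last pictures:** They show the next cartridge up under the holder's lips. The shell and bottle opener look unmoved; the bulbs were barely in these pictures, but the arm never went near them. The gripper was clear of everything, with the wrist force near zero.

**What disagreed:**
- **Finger tips:** They sit about 28 mm behind the reported TCP, so my first attempt to grip closed on air above the ridge. I then went down in small steps until the fingers closed on the ridge.
- **Tray position:** The fixed cameras put the tray about 5 mm apart. I used a middle value, which the wrist camera agreed with.

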